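Put the silver pieces away in their foam-lined display boxes

TASK

Put each of the four silver pieces lying on the counter into the open black box whose foam cutout has its shape: the bangle round its post, the long barrette in the long slot, the square pot in the square, and the round pot pressed fully down into its snug round cutout. Each must sit level on the floor of its cutout, right way up, released and still, and the two red tealights among them must stay where they are.

Things in the scene. Friction and masses are not known exactly. Their poses are not given: they have to be found in the camera images.
- bangle: Silver bangle: an open round hoop lying flat, outer diameter 62 mm, inner diameter 54 mm, 26 mm high, about 60 g. Origin: on its axis at the underside; z up along the axis.
- barrette: Silver hair barrette: a long narrow bar with a bowed top, lying flat, 80 mm along its x, 22 mm wide along its y, 24 mm high over its middle 36 mm (the ends slope down to about 13 mm), about 50 g. Origin: centre of the underside; z up.
- square_pot: Silver square lidded trinket pot (the lid does not open), 40 x 40 mm and 28 mm high with upright sides along its x and y, about 90 g. Origin: centre of the underside; z up.
- round_pot: Silver round lidded trinket pot (the lid does not open), a solid upright drum of diameter 46 mm and 28 mm high with a flat top, about 90 g. Origin: on its axis at the underside; z up.
- bangle_box: Black card box fixed to the counter, 98 x 98 mm (own x by y), card rim 30 mm high, dark grey foam 28 mm high. In its middle, a round cutout of diameter 72 mm with a foam post of diameter 40 mm standing at its centre (the bangle goes round the post). Pale cutout floor 16 mm above the counter (12 mm deep). Origin: centre of the underside; z up.
- barrette_box: Black card box fixed to the counter, 62 x 112 mm (own x by y), card rim 30 mm high, dark grey foam 28 mm high. In its middle, a long cutout, 32 mm along the box's x and 90 mm along its y (so the barrette's x must lie along the box's y, either way round). Pale cutout floor 16 mm above the counter (12 mm deep). Origin: centre of the underside; z up.
- square_box: Black card box fixed to the counter, 82 x 82 mm (own x by y), card rim 30 mm high, dark grey foam 28 mm high. In its middle, a square cutout of 50 x 50 mm, sides along the box's x and y. Pale cutout floor 16 mm above the counter (12 mm deep). Origin: centre of the underside; z up.
- round_box: Black card box fixed to the counter, 86 x 96 mm (own x by y), card rim 30 mm high, dark grey foam 28 mm high. In its middle, a snug round cutout: two springy half-round foam jaws (+y and -y sides), sloping from 51 mm apart at the top to 43 mm at 7 mm depth. The 46 mm pot sticks part-way until pressed straight down with 3 to 10 N, then stands on the floor. Pale cutout floor 16 mm above the counter (12 mm deep). Origin: centre of the underside; z up.
- tealight_left: Red glass tealight, a bystander on the robot's left (+y): a squat cup of diameter 38 mm and 30 mm high, wick to 37 mm. Origin: centre of the underside.
- tealight_right: Red glass tealight, a bystander on the robot's right (-y), the same size as the other. Origin: centre of the underside.
Mind the look-alikes: they are no part of the job. What is shaped like the square_pot but blue is not meant.

How it is judged:
At the end, for the whole second after the job is handed in: Each piece stands in the cutout of its own shape: origins within 10 mm of its box's origin seen from above (6 mm for the round pot), its underside within 3.5 mm of the cutout's floor (12 to 19.5 mm above the underside of its box), tilted less than 0.12 rad, moving slower than 20 mm/s (horizontal distance between bangle and bangle_box below 0.01 m and z of bangle in the frame of bangle_box between 0.012 and 0.0195 m and angle between each of bangle, barrette, square_pot, round_pot's own z axis and vertical below 0.12 rad and linear speed of each of bangle, barrette, square_pot, round_pot below 0.02 m/s and horizontal distance between barrette and barrette_box below 0.01 m and z of barrette in the frame of barrette_box between 0.012 and 0.0195 m and horizontal distance between square_pot and square_box below 0.01 m and z of square_pot in the frame of square_box between 0.012 and 0.0195 m and horizontal distance between round_pot and round_box below 0.006 m and z of round_pot in the frame of round_box between 0.012 and 0.0195 m); the robot touches nothing.
It fails at once if a tealight is moved more than 30 mm or tipped over (distance of any of tealight_left, tealight_right from where it was at the start of the episode above 0.03 m or angle between any of tealight_left, tealight_right's own z axis and vertical above 0.5 rad).
It also fails if it takes over 104 s, if anything falls off the work surface, if the arm or the gripper's body presses on something with over 40 N, if the wrist force passes 120 N, or if a joint passes its speed limit or range.

ROBOT

A 6-joint arm with a two-finger parallel gripper is mounted at the origin on the work surface. World frame = base frame: x ahead of the robot, y to its left, z up, the work surface at z = 0. Lengths are in m, angles in rad, forces in N, time in s.
With the tool pointing down it reaches from about 0.25 to 0.775 m from the base axis. Payload 4 kg.
Tool frame: the origin (TCP) lies at the very end of the fingers, on their centre line; the grasp point (between the pads) lies 19 mm behind it; z points along the fingers, y is the direction in which the jaws open and shut (so a half turn about z gives the same grasp; the last joint's range is limited). The gripper opens to 94 mm and grips with 3 to 60 N. Pads are 16 mm wide; open, the fingers measure 119 mm over their backs; the gripper's body (75 mm by 177 mm) begins 78 mm behind the grasp point.
Start: joints at [-1.224, 0.087, 1.371, -0, 1.684, -0.103], TCP at [0.239, -0.495, 0.206] pointing down, gripper open.
Joint ranges: [-3.1, 3.1], [-0.76, 2.03], [0.27, 2.55], [-1.08, 4.22], [0.17, 2.65], [-2.57, 2.57]. Speed limits (rad/s): [2.79, 2.79, 3.14, 3.14, 3.14, 3.14].

INTERFACE

Orientations are given as [roll, pitch, yaw] about the fixed x, y, z axes, in that order (R = Rz(yaw) Ry(pitch) Rx(roll)).
In Python, from bench import robot, cams, models gives the robot as it stands.
- The arm moves only by the tool step_arm, never from a script. Its argument "series" is a list of rows, each a list of 5 numbers: the gripper command: -1 is shut, 1 is fully open, values between are in proportion, then the shift along the tool's x, y, z in mm, then the turn about the tool's z in degrees. A call has 1 to 20 rows; each row is the pose to reach, as a shift and turn from the pose commanded when the call began, along the tool's axes at that moment; what a row does not reach only later rows make up. A row lasts 1/8 s, in which the tool goes at most 62.5 mm and 10.7 degrees, less where a joint would pass 70% of its speed; a pose out of reach is approached as far as the arm can. A call with a gripper value outside its range is refused whole. The fingers move at their own pace and stop on an object; the grip force is fixed at half the most. Time passes only in rows, so rows that repeat a pose let the fingers close. It gives the time, the measured TCP pose, the force and the opening at its end, in the units of the state.
- robot.get_obs(): the state, without advancing time (a new reading comes with each control period).
- cams.snapshot(name): name is "scene" or "top" or "wrist"; returns a dict with "pixels" (480x640x3 uint8, red, green, blue), "fov_y" (degrees; the focal length in pixels is half the picture's height over the tangent of half this angle, whatever the lens; pixels are square), "cx", "cy" (the principal point, pixels), "R" (3x3) and "t" (3): a world point X has camera coordinates R X + t. Camera axes: x right, y down, z forward; pixel columns grow to the right and rows downward; lengths in m; the calibration is good to about 2 mm. A picture is of the moment at which its call begins. There is no depth.
- robot.close_job(): hands the job in, once; it reports no verdict.
Trained networks look in a picture, given as the dict that the camera call returned (one of the last four; its "shot" number tells which), for a name from the list of things; names that differ only in an ending like _2 or _b are one class to them, and where a whole thing is asked for, a point or a joint stands for the part that bears it (a point fixed in the world has none). Each returns a list of dicts, best first, with "p" (0 to 1); they miss things now and then, are a little off and sometimes report something else, mostly with a low value. They report only what shows in the picture. A call takes as long as a camera call. They do not tell look-alikes from the thing itself.
- models.find_in(picture, label): "position" ([x, y, z] in m, in world coordinates, good to about 4 mm: the middle of the surface that is visible of it).
- models.pinpoint(picture, label): "position" ([x, y, z] in m, in world coordinates, good to about 4 mm: a listed point, or the origin of a listed thing).
The state is a dict: "time": time; "joint_positions": joint angles; "qvel": joint speeds; "joint_torque": joint torques, N m; "tool_pos": TCP position; "ee_rot": TCP orientation; "wrist_force": force on the tool from outside, world axes, zero at the start; "wrist_torque": the same for the moment, N m; "width": finger opening in m.
Only numpy, scipy, OpenCV 4.12 (cv2) and the standard library are available. Lean on these libraries where they do the work, as an engineer would, in place of code of your own. Each camera call takes 0.05 s, during which the arm holds its last target. There are 200 camera calls.

## Working session

There is one attempt and no reset: what is moved stays moved. The work goes in short steps, Python scripts to look and compute and a tool call to move; the robot and the scene stay as the last step left them, time stands still between calls to the robot, and variables do not carry over. Pictures are saved under pics/ and viewed, about 12 in all and at most 16, crops included, and the job is handed in when it is done.

Besides the shell and the picture viewer there is one more tool, called after "Emit:" as name(argument=value, ...), one argument or row to a line, values as JSON. step_arm: Moves the arm, as the interface text tells. Its arguments: {"type":"object","properties":{"series":{"type":"array","items":{"type":"array","items":{"type":"number"}}}},"required":["series"]}

```bash
mkdir -p pics; ls; python3 - <<'E'
from bench import robot, cams, models
import cv2
o=robot.get_obs(); print(o)
names="bangle barrette square_pot round_pot bangle_box barrette_box square_box round_box tealight_left tealight_right".split()
for c in ["top","scene"]:
    s=cams.snapshot(c); cv2.imwrite(f"pics/{c}0.png",s["pixels"][:,:,::-1])
    print(c,s["fov_y"],s["cx"],s["cy"],s["R"],s["t"])
    for n in names:
        print(n,[(round(d["p"],2),[round(v,3) for v in d["position"]]) for d in models.pinpoint(s,n)[:4]])
E
```

```text
pics
{'time': 0.0, 'joint_positions': array([-1.22408039e+00,  8.79423865e-02,  1.37222228e+00,  7.04049851e-07,
        1.68355501e+00, -1.03082730e-01]), 'qvel': array([-0.0008461 ,  0.00057144,  0.00228401,  0.00145972,  0.00134392,
       -0.00103739]), 'joint_torque': array([-7.77727873e-04, -3.40186930e+01, -3.02426684e+01,  7.14186486e-02,
        3.29769740e-02, -1.60724262e-04]), 'tool_pos': array([ 0.23895651, -0.4947952 ,  0.20432726]), 'ee_rot': array([-3.13947699e+00, -2.19567327e-04,  4.49798509e-01]), 'wrist_force': array([0.78842371, 0.14716359, 0.33922979]), 'wrist_torque': array([-0.02133939,  0.04209368, -0.02807213]), 'width': 0.09394254007175115}
top 54.28397024254149 313.14598476295134 236.93661621256166 [[ 0.01640891 -0.99981219 -0.01031156]
 [-0.99142862 -0.0149327  -0.12979334]
 [ 0.12961498  0.01235294 -0.99148745]] [0.00939068 0.51408576 1.00989488]
bangle [(0.84, [0.387, -0.309, -0.0])]
barrette [(0.95, [0.402, 0.318, -0.003])]
square_pot [(0.76, [0.359, -0.185, -0.001]), (0.74, [0.436, -0.121, 0.0]), (0.66, [0.355, -0.045, 0.003])]
round_pot [(0.7, [0.441
[... 459 characters left out ...]
17590130608147 [[ 0.07278987  0.99719467 -0.01744799]
 [ 0.56746863 -0.05579607 -0.82150238]
 [-0.82017132  0.04989587 -0.56993808]] [-0.05250841 -0.24114589  1.23459815]
bangle []
barrette [(0.79, [0.395, 0.318, 0.002])]
square_pot [(0.87, [0.433, -0.124, 0.0]), (0.84, [0.361, -0.185, -0.001]), (0.82, [0.36, -0.043, 0.0])]
round_pot [(0.55, [0.439, 0.126, -0.002])]
bangle_box [(0.8, [0.634, -0.123, -0.002])]
barrette_box [(0.74, [0.647, 0.098, -0.003]), (0.38, [0.387, -0.307, -0.0])]
square_box [(0.68, [0.597, -0.306, -0.003]), (0.27, [0.644, 0.095, -0.003])]
round_box [(0.69, [0.58, 0.331, -0.001])]
tealight_left [(0.67, [0.473, 0.2, 0.004])]
tealight_right [(0.59, [0.468, -0.208, 0.002])]
```

View pics/top0.png

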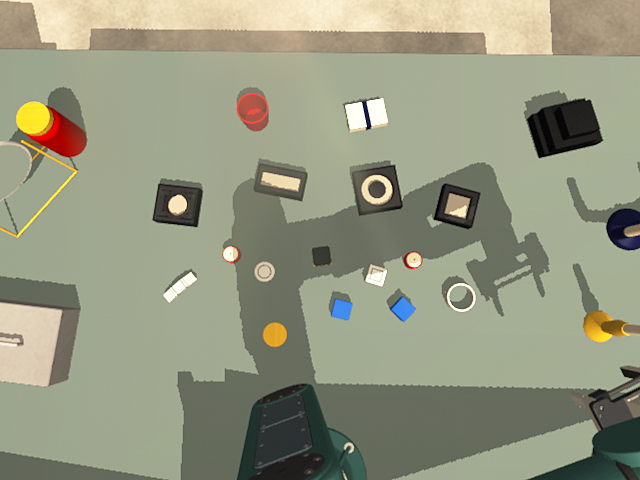

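View pics/scene0.png

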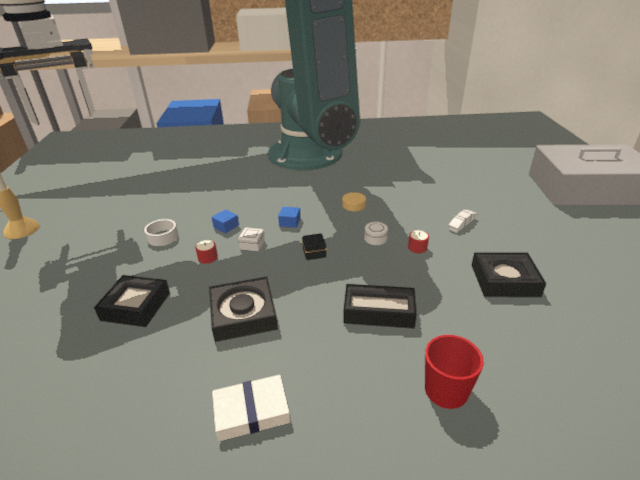

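The top view shows the bangle at (461,296), square pot at (375,275), round pot at (264,271) and barrette at (180,286). The boxes are at (377,189), (281,179), (457,205) and (178,204). The blue cubes at (341,309) and (402,307) are decoys. Next I need yaws, so I'll rectify the top view.

```bash
cat > h.py <<'E'
import numpy as np, cv2
from bench import robot, cams, models
def K(s):
    f=240/np.tan(np.radians(s["fov_y"])/2); return np.array([[f,0,s["cx"]],[0,f,s["cy"]],[0,0,1]])
def proj(s,X):
    p=(K(s)@(np.asarray(s["R"])@np.atleast_2d(X).T+np.asarray(s["t"])[:,None])); return (p[:2]/p[2]).T
def rect(s,cx,cy,z,half=0.08,ppm=4):
    """top-down patch at height z; cols = -y, rows = -x, ppm px per mm"""
    n=int(half*2000*ppm); w=np.array([[cx+half,cy+half,z],[cx+half,cy-half,z],[cx-half,cy-half,z],[cx-half,cy+half,z]])
    H=cv2.getPerspectiveTransform(proj(s,w).astype(np.float32),np.float32([[0,0],[n,0],[n,n],[0,n]]))
    return cv2.warpPerspective(s["pixels"],H,(n,n),flags=cv2.INTER_CUBIC)
def blob(im,mask,cx,cy,half=0.08,ppm=4,maxd=0.035):
    """largest blob near the centre: world centre, size mm, angle of long side (deg from world x)"""
    cs,_=cv2.findContours(mask.astype(np.uint8),cv2.RETR_EXTERNAL,cv2.CHAIN_APPROX_NONE)
    n=im.shape[0]; best=None
    for c in cs:
        (u,v),(a,b),_=r=cv2.minAreaRect(c)
        if np.hypot(u-n/2,v-n/2)>maxd*1000*ppm: continue
        if best is None or cv2.contourArea(c)>cv2.contourArea(best[0]): best=(c,r)
    if best is None: return None
    c,r=best; (u,v),(a,b),_=r; p=cv2.boxPoints(r)
    e=[p[1]-p[0],p[2]-p[1]]; L=max(e,key=np.linalg.norm)
    d=np.array([-L[1],-L[0]]); ang=np.degrees(np.arctan2(d[1],d[0]))%180
    return [round(cx+(n/2-v)/ppm/1000,4),round(cy+(n/2-u)/ppm/1000,4)],sorted([round(a/ppm,1),round(b/ppm,1)]),round(ang,1)
E
python3 - <<'E'
from h import *
s=cams.snapshot("top"); rows=[]
for n,x,y,z,k in [("bangle",.387,-.309,.026,0),("barrette",.40,.318,.02,0),("square_pot",.435,-.122,.028,0),("round_pot",.44,.128,.028,0),
  ("bangle_box",.632,-.124,.03,1),("barrette_box",.645,.097,.03,1),("square_box",.595,-.309,.03,1),("round_box",.583,.333,.03,1)]:
    im=rect(s,x,y,z); g=im.max(2); rows.append(im)
    if k==0: print(n,blob(im,(g>150)&(im.min(2)>120),x,y))
    else:
        print(n,"outer",blob(im,cv2.morphologyEx((g<62).astype(np.uint8),cv2.MORPH_OPEN,np.ones((15,15))),x,y))
        im2=rect(s,x,y,.016); print("  floor",blob(im2,im2.max(2)>120,x,y))
R=np.vstack([np.hstack([cv2.resize(r,(200,200)) for r in rows[i:i+4]]) for i in (0,4)])
cv2.imwrite("pics/r.png",R[:,:,::-1])
E
```

```text
bangle ([0.3871, -0.3089], [159.7, 159.7], np.float32(90.0))
barrette ([0.4001, 0.3181], [159.8, 159.8], np.float32(90.0))
square_pot ([0.4044, -0.1261], [109.0, 167.7], np.float32(104.8))
round_pot ([0.4361, 0.125], [44.8, 45.5], np.float32(90.0))
bangle_box outer ([0.663, -0.1256], [4.0, 10.8], np.float32(90.0))
  floor ([0.6448, -0.1239], [134.5, 159.8], np.float32(90.0))
barrette_box outer None
  floor ([0.6451, 0.0971], [159.8, 159.8], np.float32(90.0))
square_box outer ([0.5901, -0.3039], [87.7, 88.7], np.float32(165.2))
  floor ([0.5936, -0.3089], [49.0, 49.0], np.float32(74.9))
round_box outer ([0.5827, 0.324], [88.0, 97.8], np.float32(84.1))
  floor ([0.5831, 0.3331], [159.8, 159.8], np.float32(90.0))
```

View pics/r.png

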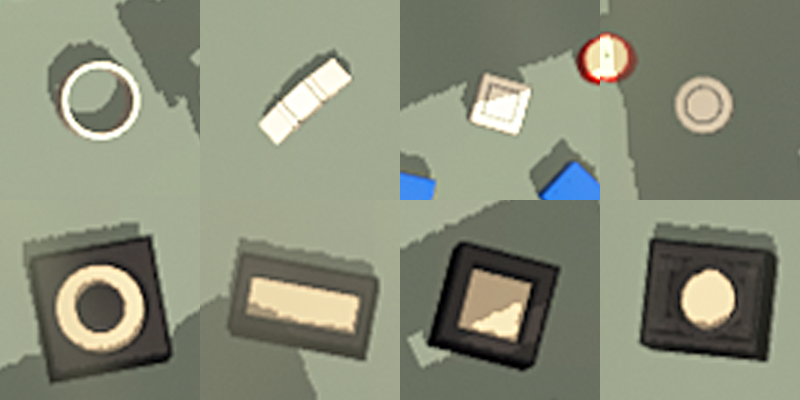

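```bash
python3 - <<'E'
from h import *
s=cams.snapshot("top"); rows=[]
for n,x,y,z,k in [("bangle",.387,-.309,.026,0),("barrette",.40,.318,.02,0),("square_pot",.435,-.122,.028,0),("round_pot",.44,.128,.028,0),
  ("bangle_box",.632,-.124,.03,1),("barrette_box",.645,.097,.03,1),("square_box",.595,-.309,.03,1),("round_box",.583,.333,.03,1)]:
    im=rect(s,x,y,z).astype(int); d=im[:,:,0]-im[:,:,1]
    print(n,blob(im,cv2.morphologyEx((d>=-2).astype(np.uint8),cv2.MORPH_OPEN,np.ones((9,9))),x,y))
    if k:
        im2=rect(s,x,y,.016).astype(int);d=im2[:,:,0]-im2[:,:,1]; print("  floor",blob(im2,(d>8)&(im2.max(2)>105),x,y))
E
```

```text
bangle ([0.387, -0.3064], [63.5, 69.2], np.float32(90.0))
barrette ([0.3999, 0.3146], [28.6, 83.4], np.float32(131.5))
square_pot ([0.4317, -0.1218], [44.6, 44.8], np.float32(73.4))
round_pot ([0.4359, 0.1246], [48.2, 49.2], np.float32(90.0))
bangle_box ([0.6241, -0.1238], [102.1, 105.1], np.float32(10.6))
  floor ([0.6285, -0.1254], [71.0, 72.8], np.float32(90.0))
barrette_box ([0.6412, 0.0958], [72.5, 116.9], np.float32(79.6))
  floor ([0.6448, 0.096], [32.7, 91.8], np.float32(79.3))
square_box ([0.5896, -0.3041], [88.6, 89.7], np.float32(165.6))
  floor ([0.5936, -0.3089], [49.6, 49.6], np.float32(75.0))
round_box ([0.5831, 0.3259], [88.8, 102.6], np.float32(84.1))
  floor ([0.5864, 0.3309], [45.1, 46.0], np.float32(135.0))
```

```bash
cat >> h.py <<'E'
def to(x,y,z,yaw_deg):
    """tool-axis shift (mm) and turn (deg) from the measured pose to a tool-down target"""
    o=robot.get_obs(); p=o["tool_pos"]; a=o["ee_rot"][2]; d=np.array([x,y])-p[:2]
    c,s=np.cos(a),np.sin(a)
    t=(np.degrees(a)-yaw_deg+180)%360-180
    print("t=%.2f"%o["time"],"pos",p.round(4),"rpy",np.degrees(o["ee_rot"]).round(1),"w",round(o["width"],4))
    print("-> shift",np.round([1e3*(c*d[0]+s*d[1]),1e3*(s*d[0]-c*d[1]),1e3*(p[2]-z)],1),"turn",round(t,1))
E
python3 - <<'E'
from h import *
to(.386,-.309,.15,73.4)
E
```

```text
t=1.20 pos [ 0.2391 -0.4953  0.2055] rpy [180.   -0.   25.8] w 0.0942
-> shift [ 213.3 -103.9   55.5] turn -47.6
```

Emit:
step_arm(
  series=[
    [1, 213, -104, 55, -47.6],
    [1, 213, -104, 55, -47.6],
    [1, 213, -104, 55, -47.6],
    [1, 213, -104, 55, -47.6],
    [1, 213, -104, 55, -47.6],
    [1, 213, -104, 55, -47.6],
  ],
)

```text
time: 1.95
tool_pos: [0.3861, -0.3085, 0.1505]
ee_rot: [-3.142, 0.0, 1.281]
wrist_force: [0.1, 0.1, -1.3]
width: 0.0942
```

```bash
python3 - <<'E'
from h import *
to(.386,-.309,.015,73.4)
s=cams.snapshot("wrist"); cv2.imwrite("pics/w1.png",s["pixels"][:,:,::-1])
print(proj(s,[[.386,-.309,.026]]))
for n in ["bangle","square_box","square_pot","bangle_box"]:
    print(n,[(round(d["p"],2),[round(v,4) for v in d["position"]]) for d in models.pinpoint(s,n)[:3]])
E
```

```text
t=1.95 pos [ 0.3861 -0.3085  0.1505] rpy [-180.     0.    73.4] w 0.0942
-> shift [-6.000e-01  1.000e-01  1.355e+02] turn 0.0
[[321.9279433  236.42457667]]
bangle []
square_box [(0.65, [0.5947, -0.3044, -0.0017])]
square_pot [(0.58, [0.3617, -0.1842, -0.0003])]
bangle_box []
```

View pics/w1.png

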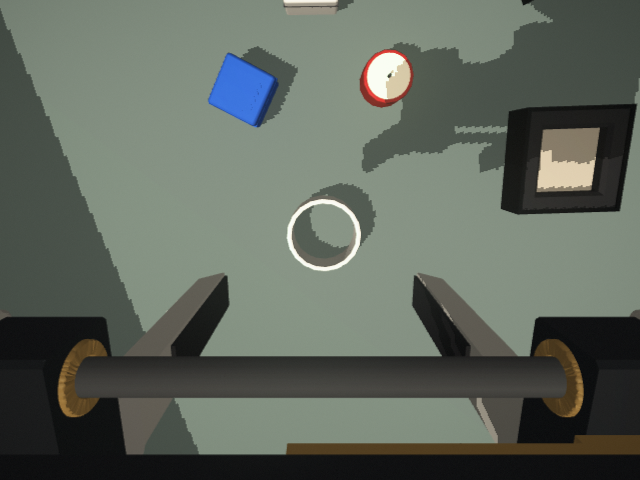

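The bangle's rim centre is at (324,234) against a predicted (322,236), so the estimate agrees to about 1 mm.

Emit:
step_arm(
  series=[
    [1, 0, 0, 60, 0],
    [1, 0, 0, 120, 0],
    [1, 0, 0, 134, 0],
    [1, 0, 0, 134, 0],
    [-1, 0, 0, 134, 0],
    [-1, 0, 0, 134, 0],
    [-1, 0, 0, 134, 0],
    [-1, 0, 0, 134, 0],
    [-1, 0, 0, 134, 0],
    [-1, 0, 0, 100, 0],
    [-1, 0, 0, 60, 0],
    [-1, 0, 0, 60, 0],
  ],
)

```text
time: 3.7
tool_pos: [0.3874, -0.3107, 0.0937]
ee_rot: [3.135, 0.003, 1.281]
wrist_force: [-0.5, 0.1, -0.2]
width: 0.06
```

```bash
python3 - <<'E'
from h import *
to(.630,-.124,.10,73.4)
E
```

```text
t=3.70 pos [ 0.3874 -0.3107  0.0937] rpy [179.6   0.2  73.4] w 0.06
-> shift [248.3 179.   -6.3] turn -0.0
```

Emit:
step_arm(
  series=[
    [-1, 248, 177, -8, 0],
    [-1, 248, 177, -8, 0],
    [-1, 248, 177, -8, 0],
    [-1, 248, 177, -8, 0],
    [-1, 248, 177, -8, 0],
    [-1, 248, 177, -8, 0],
    [-1, 248, 177, -8, 0],
    [-1, 248, 177, -8, 0],
  ],
)

```text
time: 4.7
tool_pos: [0.6249, -0.1231, 0.0977]
ee_rot: [-3.14, 0.001, 1.279]
wrist_force: [-0.2, -0.3, -0.1]
width: 0.0603
```

```bash
python3 - <<'E'
from h import *
to(.630,-.124,.032,73.4)
s=cams.snapshot("wrist"); cv2.imwrite("pics/w2.png",s["pixels"][:,:,::-1])
print(proj(s,[[.63,-.124,.016],[.63,-.124,.028]]))
for n in ["bangle_box","bangle","square_pot"]:
    print(n,[(round(d["p"],2),[round(v,4) for v in d["position"]]) for d in models.pinpoint(s,n)[:3]])
E
```

```text
t=4.70 pos [ 0.6249 -0.1231  0.0977] rpy [-179.9    0.    73.3] w 0.0603
-> shift [ 0.6  5.1 65.7] turn -0.1
[[329.30464952 248.06277372]
 [329.66543173 252.48913848]]
bangle_box [(0.59, [0.6312, -0.1211, 0.0005])]
bangle []
square_pot [(0.72, [0.4331, -0.1213, 0.0025])]
```

View pics/w2.png

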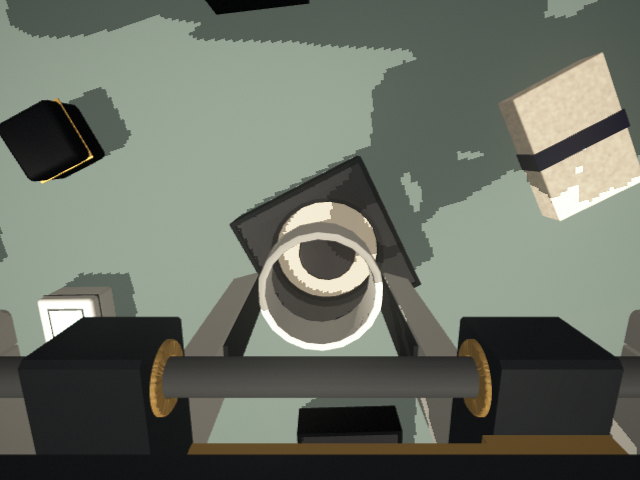

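The floor ring's centre is at about (328,249), as predicted, and the bangle is held level above it. I'll lower and release it.

Emit:
step_arm(
  series=[
    [-1, 0.5, 5, 0, 0],
    [-1, 0.5, 5, 30, 0],
    [-1, 0.5, 5, 50, 0],
    [-1, 0.5, 5, 60, 0],
    [-1, 0.5, 5, 64, 0],
    [-1, 0.5, 5, 64, 0],
  ],
)

```text
time: 5.65
tool_pos: [0.6316, -0.1231, 0.035]
ee_rot: [3.141, 0.0, 1.281]
wrist_force: [0.1, -0.2, -0.5]
width: 0.0601
```

```bash
python3 - <<'E'
from h import *
to(.630,-.124,.032,73.4); print(robot.get_obs()["wrist_force"])
E
```

```text
t=5.65 pos [ 0.6316 -0.1231  0.035 ] rpy [179.9   0.   73.4] w 0.0601
-> shift [-1.3 -1.3  3. ] turn -0.0
[ 0.07252537 -0.19525102 -0.4933831 ]
```

Emit:
step_arm(
  series=[
    [-1, -1, -1, 2, 0],
    [1, -1, -1, 2, 0],
    [1, -1, -1, 2, 0],
    [1, -1, -1, 2, 0],
    [1, -1, -1, -40, 0],
    [1, -1, -1, -90, 0],
    [1, -56, -190, -95, 0],
    [1, -56, -190, -95, 0],
    [1, -56, -190, -95, 0],
    [1, -56, -190, -95, 0],
    [1, -56, -190, -95, 0],
    [1, -56, -190, -95, 0],
  ],
)

```text
time: 7.15
tool_pos: [0.4348, -0.1226, 0.13]
ee_rot: [3.14, 0.0, 1.281]
wrist_force: [-0.2, -0.5, -0.5]
width: 0.0941
```

```bash
python3 - <<'E'
from h import *
to(.434,-.1225,.017,73.4)
s=cams.snapshot("wrist"); cv2.imwrite("pics/w3.png",s["pixels"][:,:,::-1])
print(proj(s,[[.434,-.1225,.028]]))
im=rect(s,.434,-.1225,.028).astype(int); d=im[:,:,0]-im[:,:,1]
print(blob(im,cv2.morphologyEx((d>=-2).astype(np.uint8),cv2.MORPH_OPEN,np.ones((9,9))),.434,-.1225))
s=cams.snapshot("top")
t=rect(s,.63,-.124,.04,.06,5); cv2.imwrite("pics/c3.png",np.hstack([cv2.resize(t,(400,400)),cv2.resize(im.astype(np.uint8),(400,400))])[:,:,::-1])
E
```

```text
t=7.15 pos [ 0.4348 -0.1226  0.13  ] rpy [179.9   0.   73.4] w 0.0941
-> shift [-1.00e-01 -8.00e-01  1.13e+02] turn -0.0
[[320.71633236 242.35055542]]
([0.4333, -0.1194], [40.2, 43.6], np.float32(74.2))
```

View pics/c3.png

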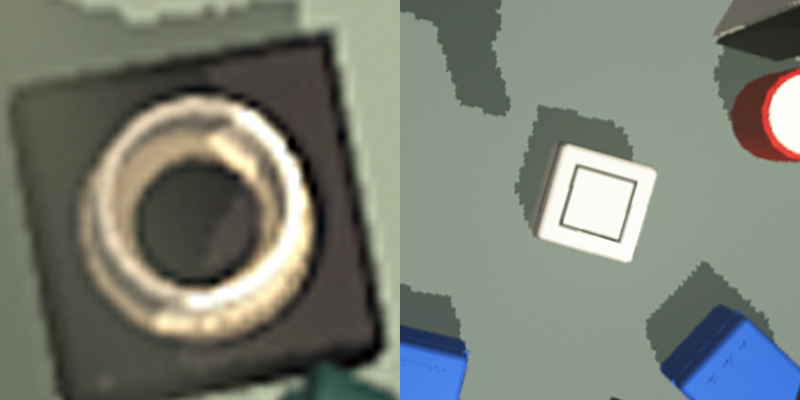

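The bangle sits around the post. The square pot's centre is within about 1 mm of the estimate, so I'll grasp it.

Emit:
step_arm(
  series=[
    [1, 1, -1, 60, -1],
    [1, 1, -1, 105, -1],
    [1, 1, -1, 113, -1],
    [-1, 1, -1, 113, -1],
    [-1, 1, -1, 113, -1],
    [-1, 1, -1, 113, -1],
    [-1, 1, -1, 113, -1],
    [-1, 1, -1, 113, -1],
    [-1, 1, -1, 113, -1],
    [-1, 1, -1, 80, -1],
    [-1, 1, -1, 30, -1],
    [-1, 1, -1, 30, -1],
    [-1, 1, -1, 30, -1],
  ],
)

```text
time: 8.88
tool_pos: [0.4319, -0.1208, 0.0986]
ee_rot: [-3.14, -0.0, 1.298]
wrist_force: [-0.3, 0.7, -1.2]
width: 0.0397
```

```bash
python3 - <<'E'
from h import *
to(.594,-.3075,.10,75)
E
```

```text
t=8.88 pos [ 0.4319 -0.1208  0.0986] rpy [-179.9   -0.    74.4] w 0.0397
-> shift [-136.1  206.4   -1.4] turn -0.6
```

Emit:
step_arm(
  series=[
    [-1, -136, 205, -2, -0.6],
    [-1, -136, 205, -2, -0.6],
    [-1, -136, 205, -2, -0.6],
    [-1, -136, 205, -2, -0.6],
    [-1, -136, 205, -2, -0.6],
    [-1, -136, 205, -2, -0.6],
    [-1, -136, 205, -2, -0.6],
    [-1, -136, 205, -2, -0.6],
  ],
)

```text
time: 9.88
tool_pos: [0.5929, -0.3063, 0.1025]
ee_rot: [3.141, 0.0, 1.309]
wrist_force: [-0.6, 0.0, -1.1]
width: 0.0397
```

```bash
python3 - <<'E'
from h import *
to(.594,-.3075,.034,75)
s=cams.snapshot("wrist"); cv2.imwrite("pics/w4.png",s["pixels"][:,:,::-1])
print(proj(s,[[.594,-.3075,.016],[.594,-.3075,.028]]))
c=[[.594+.0354*np.cos(a),-.3075+.0354*np.sin(a),.028] for a in np.radians([30,120,210,300])]
print(proj(s,c).round())
E
```

```text
t=9.88 pos [ 0.5929 -0.3063  0.1025] rpy [179.9   0.   75. ] w 0.0397
-> shift [-0.9  1.4 68.5] turn 0.0
[[323.75909739 248.50665481]
 [323.91348082 252.86369243]]
[[360. 218.]
 [288. 218.]
 [289. 286.]
 [359. 286.]]
```

View pics/w4.png

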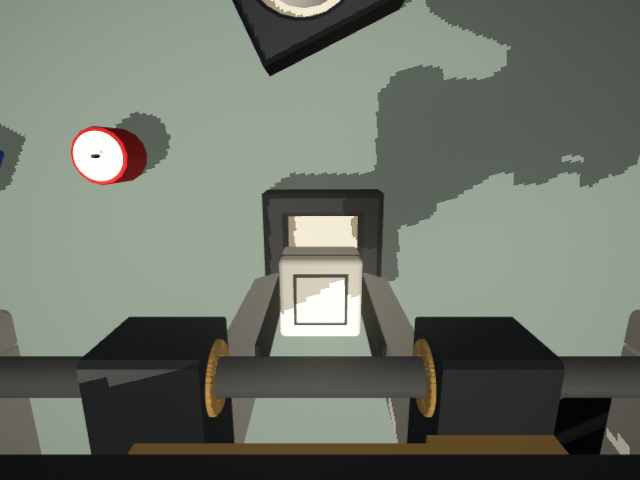

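The cutout's top edge spans columns 284–358 at row 213, against a predicted 288–360 at row 218. I'll shift about 2 mm and 2.5 mm to match and lower the pot.

Emit:
step_arm(
  series=[
    [-1, 1.5, -0.5, 30, 0],
    [-1, 1.5, -0.5, 50, 0],
    [-1, 1.5, -0.5, 60, 0],
    [-1, 1.5, -0.5, 66, 0],
    [-1, 1.5, -0.5, 68, 0],
    [-1, 1.5, -0.5, 68, 0],
  ],
)

```text
time: 10.68
tool_pos: [0.5935, -0.306, 0.0341]
ee_rot: [3.14, 0.0, 1.308]
wrist_force: [0.3, 0.2, -1.3]
width: 0.0397
```

```bash
python3 - <<'E'
from h import *
to(.438,.127,.14,-6); print(robot.get_obs()["wrist_force"])
E
```

```text
t=10.68 pos [ 0.5935 -0.306   0.0341] rpy [179.9   0.   75. ] w 0.0397
-> shift [ 377.8 -262.5 -105.9] turn 81.0
[ 0.28152062  0.18089288 -1.34546224]
```

Emit:
step_arm(
  series=[
    [-1, 0, 0, 1, 0],
    [1, 0, 0, 1, 0],
    [1, 0, 0, 1, 0],
    [1, 0, 0, 1, 0],
    [1, 0, 0, -40, 0],
    [1, 0, 0, -100, 0],
    [1, 378, -262, -106, -9],
    [1, 378, -262, -106, -9],
    [1, 378, -262, -106, -9],
    [1, 378, -262, -106, -9],
    [1, 378, -262, -106, -9],
    [1, 378, -262, -106, -9],
    [1, 378, -262, -106, -9],
    [1, 378, -262, -106, -9],
    [1, 378, -262, -106, -9],
    [1, 378, -262, -106, -9],
    [1, 378, -262, -106, -9],
  ],
)

```text
time: 12.8
tool_pos: [0.4386, 0.1263, 0.1394]
ee_rot: [3.142, 0.0, 1.464]
wrist_force: [-0.5, 0.3, 0.8]
width: 0.0939
```

```bash
python3 - <<'E'
from h import *
to(.438,.127,.017,84)
s=cams.snapshot("wrist")
print(proj(s,[[.438,.127,.028]]))
im=rect(s,.438,.127,.028); d=im[:,:,0].astype(int)-im[:,:,1]
print(blob(im,cv2.morphologyEx((d>=-2).astype(np.uint8),cv2.MORPH_OPEN,np.ones((9,9))),.438,.127))
s=cams.snapshot("top")
t=rect(s,.594,-.307,.04,.06,5); cv2.imwrite("pics/c4.png",np.hstack([cv2.resize(t,(400,400)),cv2.resize(im,(400,400))])[:,:,::-1])
E
```

```text
t=12.80 pos [0.4386 0.1263 0.1394] rpy [180.    0.   83.9] w 0.0939
-> shift [  0.7  -0.7 122.4] turn -0.1
[[321.03569966 238.86961127]]
([0.4363, 0.129], [45.0, 48.0], np.float32(90.0))
```

View pics/c4.png

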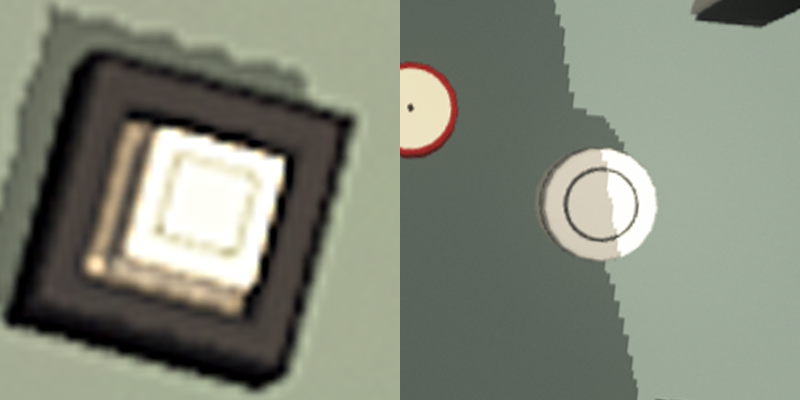

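The square pot is seated. The round pot's top centre shows at about (.436,.126), so I'll grasp there.

Emit:
step_arm(
  series=[
    [1, 0, -2, 60, 0],
    [1, 0, -2, 110, 0],
    [1, 0, -2, 122, 0],
    [1, 0, -2, 122, 0],
    [-1, 0, -2, 122, 0],
    [-1, 0, -2, 122, 0],
    [-1, 0, -2, 122, 0],
    [-1, 0, -2, 122, 0],
    [-1, 0, -2, 122, 0],
    [-1, 0, -2, 100, 0],
    [-1, 0, -2, 40, 0],
    [-1, 0, -2, 40, 0],
    [-1, 0, -2, 40, 0],
  ],
)

```text
time: 14.52
tool_pos: [0.4356, 0.1275, 0.0988]
ee_rot: [-3.141, 0.0, 1.466]
wrist_force: [-0.1, 0.4, -1.9]
width: 0.0447
```

```bash
python3 - <<'E'
from h import *
to(.584,.332,.10,84)
E
```

```text
t=14.53 pos [0.4356 0.1275 0.0988] rpy [-179.9    0.    84. ] w 0.0447
-> shift [219.  126.1  -1.2] turn -0.0
```

Emit:
step_arm(
  series=[
    [-1, 179, 126, -2, 0],
    [-1, 179, 126, -2, 0],
    [-1, 179, 126, -2, 0],
    [-1, 179, 126, -2, 0],
    [-1, 179, 126, -2, 0],
    [-1, 179, 126, -2, 0],
    [-1, 179, 126, -2, 0],
  ],
)

```text
time: 15.4
tool_pos: [0.5793, 0.2911, 0.1011]
ee_rot: [-3.14, 0.001, 1.465]
wrist_force: [0.0, -0.1, -1.0]
width: 0.0447
```

```bash
python3 - <<'E'
from h import *
to(.584,.332,.035,84)
s=cams.snapshot("wrist")
print(proj(s,[[.584,.332,.016],[.584,.332,.028]]))
im=rect(s,.584,.332,.016); d=im[:,:,0].astype(int)-im[:,:,1]
print("floor",blob(im,(d>8)&(im.max(2)>105),.584,.332))
im2=rect(s,.584,.332,.03)
P=np.hstack([cv2.resize(im,(400,400)),cv2.resize(im2,(400,400))])
for c in (200,600): cv2.drawMarker(P,(c,200),(255,0,0),0,10)
cv2.imwrite("pics/c5.png",P[:,:,::-1])
E
```

```text
t=15.40 pos [0.5793 0.2911 0.1011] rpy [-1.799e+02  1.000e-01  8.390e+01] w 0.0447
-> shift [41.2  0.3 66.1] turn -0.1
[[322.72985309 191.41506515]
 [322.8045898  193.33620632]]
floor ([0.5831, 0.3265], [34.5, 48.6], np.float32(152.9))
```

View pics/c5.png

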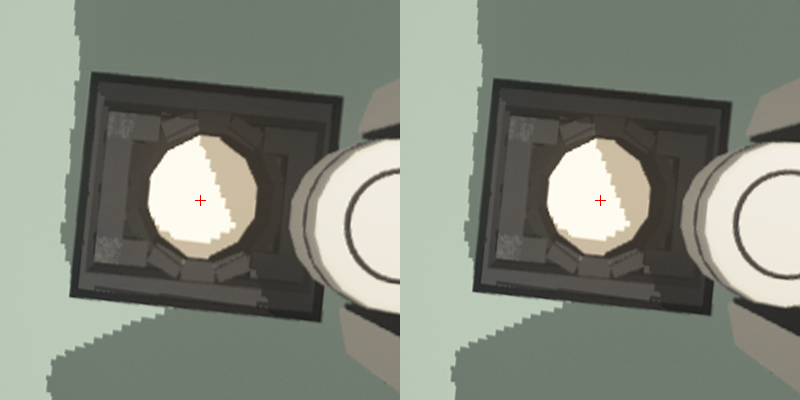

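```bash
python3 - <<'E'
from h import *
s=cams.snapshot("wrist"); p=robot.get_obs()["tool_pos"]; z=p[2]-.017+.028
im=rect(s,p[0],p[1],z,.04,8)
g=cv2.medianBlur(im.min(2),5)
c=cv2.HoughCircles(g,cv2.HOUGH_GRADIENT,1,200,param1=100,param2=15,minRadius=150,maxRadius=200)
c2=cv2.HoughCircles(g,cv2.HOUGH_GRADIENT,1,200,param1=100,param2=15,minRadius=80,maxRadius=140)
for k in (c,c2): print(k)
print(p, "offset mm (x,y) from (u,v): x=(320-v)/8, y=(320-u)/8")
for k,col in ((c,(255,0,0)),(c2,(0,0,255))):
    if k is not None: u,v,r=k[0][0]; cv2.circle(im,(int(u),int(v)),int(r),col,1)
cv2.imwrite("pics/c6.png",cv2.resize(im,(500,500))[:,:,::-1])
E
```

```text
[[[321.5 331.5 175.1]]]
[[[322.5 330.5 119.1]]]
[0.57976692 0.29136337 0.10176919] offset mm (x,y) from (u,v): x=(320-v)/8, y=(320-u)/8
```

View pics/c6.png

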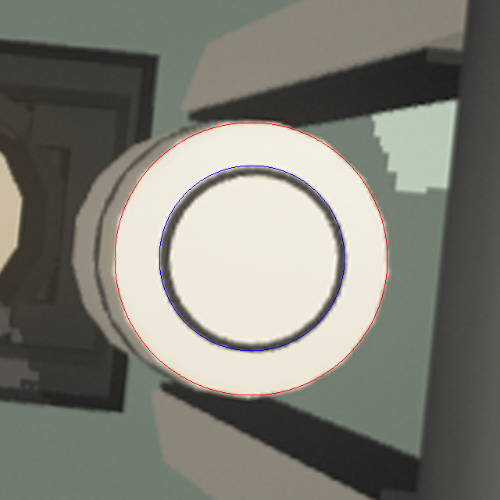

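The pot's centre is within about 1 mm of the tool axis. I'll move over the cutout and lower it into the jaws.

Emit:
step_arm(
  series=[
    [-1, 40, 1.7, 0, 0],
    [-1, 40, 1.7, 20, 0],
    [-1, 40, 1.7, 45, 0],
    [-1, 40, 1.7, 55, 0],
    [-1, 40, 1.7, 60, 0],
    [-1, 40, 1.7, 60, 0],
  ],
)

```text
time: 16.25
tool_pos: [0.5863, 0.3316, 0.0418]
ee_rot: [3.141, 0.0, 1.465]
wrist_force: [-0.5, 0.5, -0.4]
width: 0.045
```

Emit:
step_arm(
  series=[
    [-1, 0, 0, 1.5, 0],
    [-1, 0, 0, 3, 0],
    [-1, 0, 0, 4.5, 0],
    [-1, 0, 0, 6, 0],
    [-1, 0, 0, 6, 0],
  ],
)

```text
time: 16.88
tool_pos: [0.5864, 0.3319, 0.0355]
ee_rot: [3.141, -0.0, 1.466]
wrist_force: [0.8, -0.1, -0.1]
width: 0.0449
```

Emit:
step_arm(
  series=[
    [-1, 0, 0, 1.5, 0],
    [-1, 0, 0, 2.5, 0],
    [-1, 0, 0, 2.5, 0],
  ],
)

```text
time: 17.25
tool_pos: [0.5864, 0.332, 0.0341]
ee_rot: [3.141, -0.0, 1.466]
wrist_force: [-0.7, 0.2, 5.4]
width: 0.0448
```

```bash
python3 - <<'E'
from h import *
to(.585,.331,.033,84);print(robot.get_obs()["wrist_force"])
s=cams.snapshot("wrist"); cv2.imwrite("pics/w7.png",s["pixels"][:,:,::-1])
p=robot.get_obs()["tool_pos"]
for z in (.044,.048,.052):
    im=rect(s,p[0],p[1],z,.04,8)
    print(z,cv2.HoughCircles(cv2.medianBlur(im.min(2),5),cv2.HOUGH_GRADIENT,1,200,param1=100,param2=15,minRadius=150,maxRadius=210))
E
```

```text
t=17.25 pos [0.5864 0.332  0.0341] rpy [179.9  -0.   84. ] w 0.0448
-> shift [-1.2 -1.3  1.1] turn -0.0
[-0.69188959  0.16679156  5.38589537]
0.044 [[[324.5 330.5 176.3]]]
0.048 [[[311.5 328.5 172.9]
  [  1.5 544.5 192.9]
  [ 69.5  79.5 163.6]]]
0.052 [[[299.5 327.5 169.3]]]
```

View pics/w7.png

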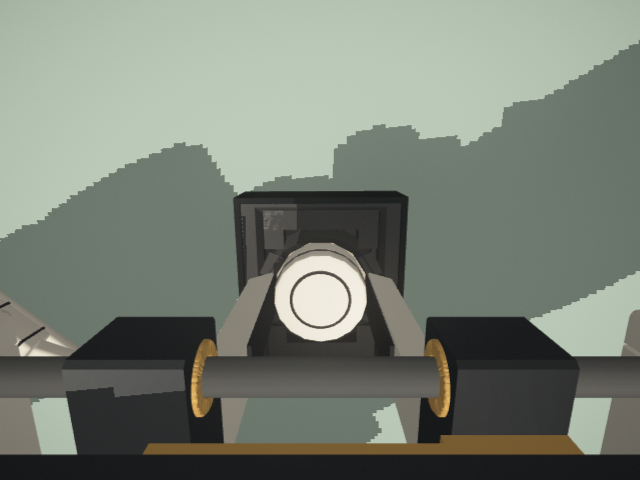

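The force is 5.4 N and the pot top looks close to z = .044. I'll push a bit more, release, then press from above with closed fingers.

Emit:
step_arm(
  series=[
    [-1, 0, 0, 1, 0],
    [-1, 0, 0, 1.5, 0],
    [-1, 0, 0, 1.5, 0],
  ],
)

```text
time: 17.68
tool_pos: [0.5865, 0.3321, 0.0341]
ee_rot: [3.14, -0.001, 1.466]
wrist_force: [-2.8, -1.8, 10.1]
width: 0.0448
```

Emit:
step_arm(
  series=[
    [0.3, 0, 0, 0, 0],
    [0.3, 0, 0, 0, 0],
    [0.3, 0, 0, -20, 0],
    [-1, -1, -1, -40, 0],
    [-1, -1, -1, -40, 0],
    [-1, -1, -1, -40, 0],
    [-1, -1, -1, -40, 0],
    [-1, -1, -1, -40, 0],
    [-1, -1, -1, -40, 0],
    [-1, -1, -1, -25, 0],
    [-1, -1, -1, -18, 0],
    [-1, -1, -1, -15, 0],
    [-1, -1, -1, -15, 0],
  ],
)

```text
time: 19.3
tool_pos: [0.5848, 0.3309, 0.0459]
ee_rot: [-3.141, 0.001, 1.466]
wrist_force: [0.0, 1.0, -0.1]
width: 0.0004
```

Emit:
step_arm(
  series=[
    [-1, 0, 0, 1, 0],
    [-1, 0, 0, 2, 0],
    [-1, 0, 0, 3, 0],
    [-1, 0, 0, 3, 0],
  ],
)

```text
time: 19.8
tool_pos: [0.5852, 0.3311, 0.0444]
ee_rot: [3.141, -0.0, 1.466]
wrist_force: [-0.7, 0.1, 2.5]
width: 0.0003
```

Emit:
step_arm(
  series=[
    [-1, 0, 0, 1.5, 0],
    [-1, 0, 0, 1.5, 0],
    [-1, 0, 0, 1.5, 0],
  ],
)

```text
time: 20.18
tool_pos: [0.5853, 0.3311, 0.0443]
ee_rot: [3.14, -0.001, 1.466]
wrist_force: [-2.8, -1.4, 8.1]
width: 0.0004
```

```bash
python3 - <<'E'
from h import *
print(robot.get_obs()["wrist_force"]); to(.40,.317,.14,41.5)
E
```

```text
[-2.82866025 -1.35595932  8.05028629]
t=20.18 pos [0.5853 0.3311 0.0443] rpy [179.9  -0.   84. ] w 0.0004
-> shift [ -33.5 -182.8  -95.7] turn 42.5
```

The pot is fully down: its top stays at 44.3 mm under 8 N. Next is the barrette.

Emit:
step_arm(
  series=[
    [-1, 0, 0, -50, 0],
    [1, 0, 0, -96, 0],
    [1, -33, -183, -97, -47.5],
    [1, -33, -183, -97, -47.5],
    [1, -33, -183, -97, -47.5],
    [1, -33, -183, -97, -47.5],
    [1, -33, -183, -97, -47.5],
    [1, -33, -183, -97, -47.5],
    [1, -33, -183, -97, -47.5],
    [1, -33, -183, -97, -47.5],
  ],
)

```text
time: 21.42
tool_pos: [0.3998, 0.3174, 0.1388]
ee_rot: [-3.141, 0.0, 2.294]
wrist_force: [0.4, -0.4, -0.8]
width: 0.0873
```

```bash
python3 - <<'E'
from h import *
to(.40,.317,.014,131.5)
s=cams.snapshot("wrist")
im=rect(s,.40,.317,.024); d=im[:,:,0].astype(int)-im[:,:,1]
print(blob(im,cv2.morphologyEx((d>=-2).astype(np.uint8),cv2.MORPH_OPEN,np.ones((9,9))),.40,.317))
s=cams.snapshot("top")
t=rect(s,.585,.331,.044,.06,5); cv2.imwrite("pics/c8.png",np.hstack([cv2.resize(t,(400,400)),cv2.resize(im,(400,400))])[:,:,::-1])
E
```

```text
t=21.43 pos [0.3998 0.3174 0.1388] rpy [-180.     0.   131.4] w 0.0873
-> shift [-4.000e-01 -1.000e-01  1.248e+02] turn -0.1
([0.3975, 0.3191], [22.8, 77.4], np.float32(132.0))
```

View pics/c8.png

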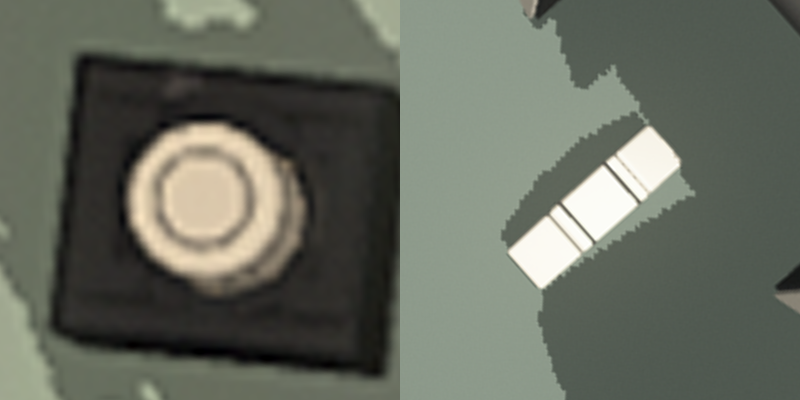

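The barrette's middle is at (600,205) in the patch, about (.398,.317), yaw about 132°.

Emit:
step_arm(
  series=[
    [1, 1.6, -1, 60, -0.5],
    [1, 1.6, -1, 110, -0.5],
    [1, 1.6, -1, 123, -0.5],
    [1, 1.6, -1, 123, -0.5],
    [-1, 1.6, -1, 123, -0.5],
    [-1, 1.6, -1, 123, -0.5],
    [-1, 1.6, -1, 123, -0.5],
    [-1, 1.6, -1, 123, -0.5],
    [-1, 1.6, -1, 123, -0.5],
    [-1, 1.6, -1, 123, -0.5],
    [-1, 1.6, -1, 90, -0.5],
    [-1, 1.6, -1, 40, -0.5],
    [-1, 1.6, -1, 40, -0.5],
    [-1, 1.6, -1, 40, -0.5],
  ],
)

```text
time: 23.28
tool_pos: [0.3975, 0.3178, 0.0985]
ee_rot: [-3.141, 0.0, 2.303]
wrist_force: [-0.4, -0.4, -0.1]
width: 0.0008
```

```bash
python3 - <<'E'
from h import *
to(.645,.096,.105,79.3)
E
```

```text
t=23.27 pos [0.3975 0.3178 0.0985] rpy [-180.    0.  132.] w 0.0008
-> shift [-330.4   35.7   -6.5] turn 52.7
```

The fingers closed on nothing. I'll open and look.

Emit:
step_arm(
  series=[
    [1, 0, 0, -40, 0],
    [1, 0, 0, -40, 0],
    [1, 0, 0, -40, 0],
  ],
)

```text
time: 23.65
tool_pos: [0.397, 0.3174, 0.137]
ee_rot: [-3.138, -0.0, 2.303]
wrist_force: [0.0, 0.3, 0.1]
width: 0.0271
```

```bash
python3 - <<'E'
from h import *
to(.398,.318,.014,132)
s=cams.snapshot("wrist")
im=rect(s,.40,.317,.024); d=im[:,:,0].astype(int)-im[:,:,1]
print(blob(im,cv2.morphologyEx((d>=-2).astype(np.uint8),cv2.MORPH_OPEN,np.ones((9,9))),.40,.317))
cv2.imwrite("pics/c9.png",np.hstack([cv2.resize(s["pixels"],(533,400)),cv2.resize(im,(400,400))[:,100:360]])[:,:,::-1])
E
```

```text
t=23.65 pos [0.397  0.3174 0.137 ] rpy [-179.8   -0.   132. ] w 0.0271
-> shift [ -0.3   1.2 123. ] turn -0.0
([0.3974, 0.3194], [22.6, 77.4], np.float32(131.8))
```

View pics/c9.png

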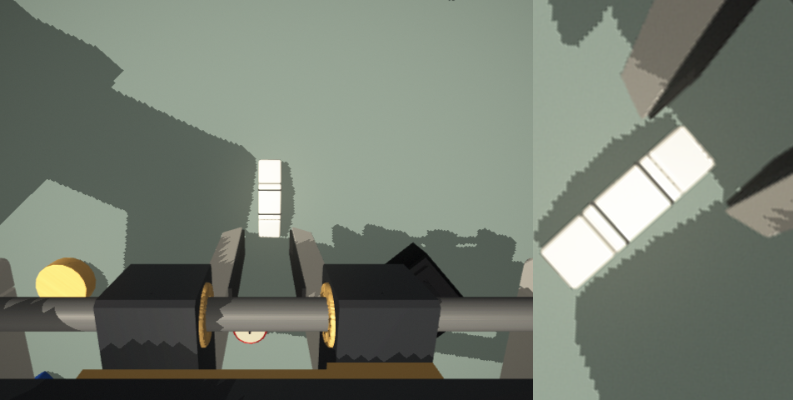

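The barrette hasn't moved. The lift began before the fingers had closed from the full opening, so I'll retry with a narrower opening and more closing time.

Emit:
step_arm(
  series=[
    [0.1, 0, 0.7, 60, 0],
    [0.1, 0, 0.7, 110, 0],
    [0.1, 0, 0.7, 122, 0],
    [0.1, 0, 0.7, 122, 0],
    [-1, 0, 0.7, 122, 0],
    [-1, 0, 0.7, 122, 0],
    [-1, 0, 0.7, 122, 0],
    [-1, 0, 0.7, 122, 0],
    [-1, 0, 0.7, 122, 0],
    [-1, 0, 0.7, 122, 0],
    [-1, 0, 0.7, 122, 0],
  ],
)

```text
time: 25.08
tool_pos: [0.3989, 0.3188, 0.018]
ee_rot: [3.14, 0.0, 2.303]
wrist_force: [-0.8, -0.4, 5.9]
width: 0.0217
```

Emit:
step_arm(
  series=[
    [-1, 0, 0, -40, 0],
    [-1, 0, 0, -85, 0],
    [-1, 0, 0, -85, 0],
    [-1, 0, 0, -85, 0],
  ],
)

```text
time: 25.58
tool_pos: [0.3976, 0.318, 0.1006]
ee_rot: [-3.14, -0.0, 2.303]
wrist_force: [-1.4, 0.1, -1.1]
width: 0.0217
```

```bash
python3 - <<'E'
from h import *
to(.635,.046,.105,79.3)
E
```

```text
t=25.57 pos [0.3976 0.318  0.1006] rpy [-179.9   -0.   132. ] w 0.0217
-> shift [-361.    -5.4   -4.4] turn 52.7
```

Emit:
step_arm(
  series=[
    [-1, -361, -5, -4, 52.7],
    [-1, -361, -5, -4, 52.7],
    [-1, -361, -5, -4, 52.7],
    [-1, -361, -5, -4, 52.7],
    [-1, -361, -5, -4, 52.7],
    [-1, -361, -5, -4, 52.7],
    [-1, -361, -5, -4, 52.7],
    [-1, -361, -5, -4, 52.7],
    [-1, -361, -5, -4, 52.7],
    [-1, -361, -5, -4, 52.7],
  ],
)

```text
time: 26.82
tool_pos: [0.6353, 0.048, 0.106]
ee_rot: [-3.141, -0.0, 1.385]
wrist_force: [-0.2, -0.0, -1.5]
width: 0.0214
```

```bash
python3 - <<'E'
from h import *
to(.645,.096,.034,79.3)
s=cams.snapshot("wrist"); p=robot.get_obs()["tool_pos"]
im=rect(s,.645,.096,.016); d=im[:,:,0].astype(int)-im[:,:,1]
print("floor",blob(im,(d>8)&(im.max(2)>105),.645,.096))
print("box .03 corners seen in right panel")
im2=rect(s,.645,.096,.03); im3=rect(s,p[0],p[1],p[2]+.006)
P=np.hstack([cv2.resize(im,(266,266)),cv2.resize(im2,(266,266)),cv2.resize(im3,(266,266))])
for c in (133,399,665): cv2.drawMarker(P,(c,133),(255,0,0),0,8)
cv2.imwrite("pics/c10.png",P[:,:,::-1])
E
```

```text
t=26.82 pos [0.6353 0.048  0.106 ] rpy [-180.    -0.    79.4] w 0.0214
-> shift [49.   0.6 72. ] turn 0.1
floor ([0.6449, 0.1043], [32.9, 74.1], np.float32(79.2))
box .03 corners seen in right panel
```

View pics/c10.png

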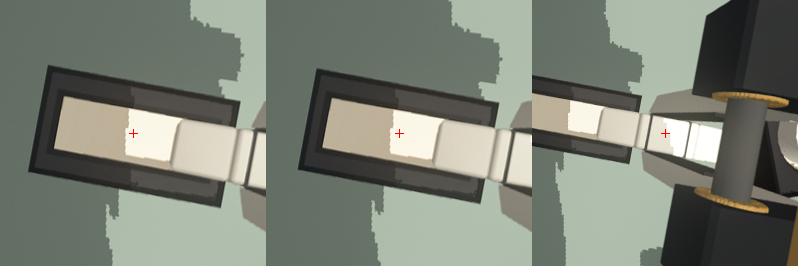

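The box centre measures (.6437,.0963), and the barrette is aligned with the slot and level. I'll lower it.

Emit:
step_arm(
  series=[
    [-1, 50, -0.5, 0, 0],
    [-1, 50, -0.5, 20, 0],
    [-1, 50, -0.5, 45, 0],
    [-1, 50, -0.5, 60, 0],
    [-1, 50, -0.5, 68, 0],
    [-1, 50, -0.5, 71, 0],
    [-1, 50, -0.5, 71, 0],
  ],
)

```text
time: 27.75
tool_pos: [0.6453, 0.0957, 0.0356]
ee_rot: [3.141, -0.0, 1.383]
wrist_force: [0.3, -0.8, -0.9]
width: 0.0212
```

Emit:
step_arm(
  series=[
    [-1, 0, 0, 1, 0],
    [0.3, 0, 0, 1, 0],
    [0.3, 0, 0, 1, 0],
    [0.3, 0, 0, 1, 0],
    [0.3, 0, 0, 1, 0],
    [0.3, 0, 0, -50, 0],
    [0.3, 0, 0, -100, 0],
    [0.3, -150, 0, -150, 0],
    [0.3, -150, 0, -150, 0],
    [0.3, -150, 0, -150, 0],
    [0.3, -150, 0, -150, 0],
    [0.3, -150, 0, -150, 0],
  ],
)

```text
time: 29.25
tool_pos: [0.6168, -0.0507, 0.1845]
ee_rot: [-3.141, -0.001, 1.384]
wrist_force: [-0.9, 0.4, -0.1]
width: 0.0612
```

```bash
python3 - <<'E'
from h import *
s=cams.snapshot("top")
P=np.hstack([rect(s,x,y,.04,.06,2)[:,:,::-1] for x,y in [(.63,-.124),(.644,.096),(.594,-.308),(.585,.331)]])
w=cams.snapshot("wrist")["pixels"][:,:,::-1]
cv2.imwrite("pics/end.png",np.vstack([cv2.resize(P,(800,200)),cv2.resize(w,(800,600))[:400]]))
for n in ["bangle","barrette","square_pot","round_pot","tealight_left","tealight_right"]:
    print(n,[(round(d["p"],2),[round(v,3) for v in d["position"]]) for d in models.pinpoint(s,n)[:3]])
E
```

```text
bangle [(0.42, [0.631, -0.12, 0.018])]
barrette [(0.75, [0.646, 0.092, 0.017])]
square_pot [(0.78, [0.592, -0.307, 0.017]), (0.58, [0.357, -0.186, -0.002])]
round_pot []
tealight_left [(0.65, [0.478, 0.2, -0.001]), (0.65, [0.647, 0.097, 0.016])]
tealight_right [(0.76, [0.471, -0.203, 0.003])]
```

View pics/end.png

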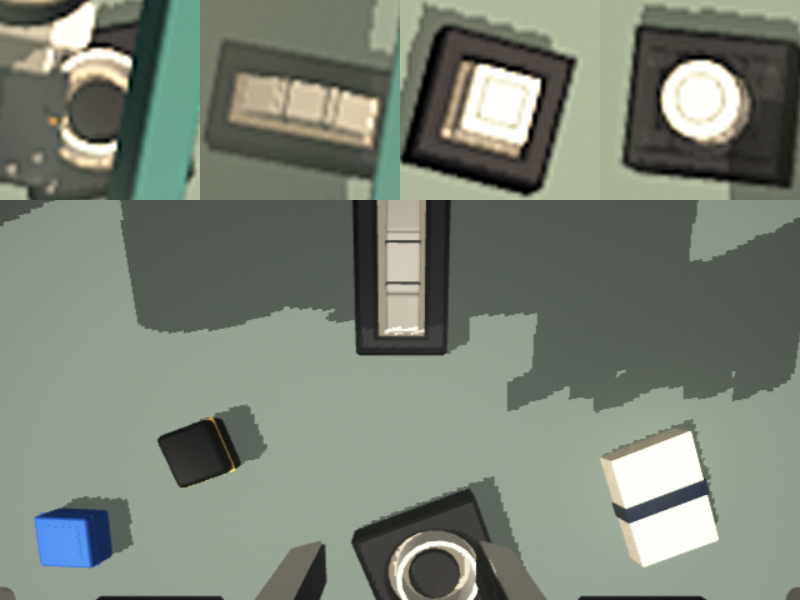

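All four pieces show inside their cutouts, the barrette lies flat in its slot, and the tealights are where they were. Handing in.

```bash
python3 -c "
from bench import robot
print(robot.close_job())"
```

```text
the job is handed in; nothing more can be done
None
```

All four silver pieces are in their own cutouts, and I handed the job in at about 29 s of robot time (limit 104 s).

- **Placing:** The bangle is round its post, the barrette is in the long slot, and the square pot is in the square. The round pot is pressed down: its top stayed at 44.3 mm under 8 N, which puts its underside on the floor. The arm was raised clear of everything before hand-in.
- **Grasp miss:** The first grasp of the barrette came up empty because I lifted before the fingers had closed. The barrette had not moved, and the second try held.
- **Last checks:** The closing pictures show every piece lying flat in its cutout. The network puts the bangle, barrette and square pot at 17–18 mm height, within about 5 mm of their box centres. The tealights read within 5 mm of where they started.
- **Not confirmed:** The network did not find the round pot in the last picture, so its place rests on the press test and the image. The arm partly hid the bangle in the top view, but the wrist view showed it round the post.

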